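Nest the graduated plaster pots in the sculptor's workshop

TASK

Clear the wooden tamper out of the grey pot and stand it upright on the blue tile, then nest the white pot in the grey pot and after that the orange pot in the white one. Lower each pot gently, without dropping it, until its flange sits flat on the rim all the way round, not cocked or wedged. Leave the grey pot standing where it is, and do not shove or topple the clay bust, the bottle, the jar or the tin.

Things in the scene. Friction and masses are not known exactly. Their poses are not given: they have to be found in the camera images.
- grey_pot: grey tapered plastic pot, the largest (0.5 kg, loose), standing on the table, open at the top: 100 mm high, outside diameter 56 mm at the base and 74 mm at the rim, walls 4 mm (mouth 66 mm inside), floor 5 mm thick. Origin: centre of the underside; z up through the mouth. At the start the tamper stands in it.
- white_pot: white tapered pot, about 0.14 kg, upright, open on top: 110 mm high, base diameter 47, widening to 62 at 68 mm; a flange 74 mm in diameter lies 68 to 72 mm above the base; above it a near-straight grip band 62 to 64 mm in diameter runs to the rim (mouth 58). Origin: centre of underside; z up. Seated in the grey pot (flange on rim, 2 mm play round it) its origin is 32 mm above the grey one's.
- orange_pot: orange, smallest tapered pot, about 0.14 kg, upright, open on top: 102 mm high, base diameter 42, widening to 54 at 60 mm; a flange 66 mm in diameter lies 60 to 64 mm above the base; above it a near-straight grip band 54 to 56 mm in diameter runs to the rim. Origin: centre of underside; z up. Seated in the white pot (flange on rim, 2 mm play round it) its origin is 50 mm above the white one's.
- tamper: turned wooden tamper, 0.15 kg, 155 mm high, standing upright in the grey pot with its head sticking out: round foot 38 mm in diameter and 30 mm high, a stem 20 mm in diameter, and at the top a round grip 28 mm in diameter from 118 to 155 mm above the foot. Origin: centre of the foot's underside; z up along the stem.
- tile: blue glazed tile, 100 x 100 x 8 mm, fixed flat on the table. Origin: centre of its underside (its top is 8 mm higher); x and y along its edges.
- bust: bystander: grey clay bust 207 mm high on a plywood board 90 x 80 x 12 mm, loose; head and shoulders within 40 mm of its axis. Origin: centre of the underside, z up.
- glaze_jar: bystander: closed amber glass jar with a black cap, 52 mm in diameter, 100 mm high, loose; it stands close beside the white pot. Origin: centre of the underside, z up.
- bottle: bystander: closed green glass bottle, 48 mm in diameter, 180 mm high, loose; it stands close beside the grey pot. Origin: centre of the underside, z up.
- tin: bystander: closed blue and steel tin, 52 mm in diameter, 95 mm high, loose; it stands close beside the orange pot. Origin: centre of the underside, z up.

How it is judged:
On the way, in this order (a step that is already met when the one before it is completed fails the run):
1. the tamper stands upright on the tile (x of tamper in the frame of tile between -0.042 and 0.042 m and y of tamper in the frame of tile between -0.042 and 0.042 m and z of tamper in the frame of tile between 0.003 and 0.013 m and angle between tamper's own z axis and vertical below 0.08 rad and linear speed of tamper below 0.03 m/s), for 0.2 s.
2. the white pot is seated in the grey pot (z of white_pot in the frame of grey_pot between 0.028 and 0.0355 m and horizontal distance between white_pot and grey_pot below 0.0045 m and angle between the z axis of white_pot and the z axis of grey_pot, either way round below 0.05 rad and linear speed of white_pot below 0.03 m/s), for 0.2 s.
3. the orange pot is seated in the white pot (z of orange_pot in the frame of white_pot between 0.046 and 0.0535 m and horizontal distance between orange_pot and white_pot below 0.0045 m and angle between the z axis of orange_pot and the z axis of white_pot, either way round below 0.05 rad and linear speed of orange_pot below 0.03 m/s), for 0.2 s.
At the end, for the whole second after the job is handed in: Tamper upright (0.08 rad) on the tile, within 42 mm of its centre along each edge; white pot's origin 28-35.5 mm above grey's, orange's 46-53.5 mm above white's, each concentric to 4.5 mm and parallel to 0.05 rad; grey pot upright (0.05 rad), within 40 mm of its start; all under 0.03 m/s (all of step 1 and all of step 2 and all of step 3 and angle between grey_pot's own z axis and vertical below 0.05 rad and height (world z) of grey_pot below 0.006 m and distance of grey_pot from where it was at the start of the episode below 0.04 m and linear speed of grey_pot below 0.03 m/s); the robot touches nothing.
It fails at once if the white pot is dropped into the grey pot (faster than 0.45 m/s once inside its mouth) (horizontal distance between white_pot and grey_pot below 0.03 m and z of white_pot in the frame of grey_pot between 0.022 and 0.095 m and linear speed of white_pot above 0.45 m/s).
It fails at once if the orange pot is dropped into the white pot (faster than 0.45 m/s once inside its mouth) (horizontal distance between orange_pot and white_pot below 0.03 m and z of orange_pot in the frame of white_pot between 0.04 and 0.105 m and linear speed of orange_pot above 0.45 m/s).
It fails at once if the grey pot is shoved 60 mm or tipped over (distance of grey_pot from where it was at the start of the episode above 0.06 m or angle between grey_pot's own z axis and vertical above 0.4 rad).
It fails at once if the bust, bottle, jar or tin is shoved more than 25 mm or tipped (distance of any of bust, glaze_jar, tin, bottle from where it was at the start of the episode above 0.025 m or angle between any of bust, glaze_jar, tin, bottle's own z axis and vertical above 0.3 rad).
It also fails if it takes over 72 s, if anything falls off the work surface, if the arm or the gripper's body presses on something with over 40 N, if the wrist force passes 120 N, or if a joint passes its speed limit or range.

ROBOT

A 7-joint arm with a two-finger parallel gripper is mounted at the origin on the work surface. World frame = base frame: x ahead of the robot, y to its left, z up, the work surface at z = 0. Lengths are in m, angles in rad, forces in N, time in s.
With the tool pointing down it reaches from about 0.425 to 0.875 m from the base axis. Payload 8.4 kg.
Tool frame: the origin (TCP) lies midway between the tips of the shut fingers; the grasp point (between the pads) lies 19 mm behind it; z points along the fingers, y is the direction in which the jaws open and shut (so a half turn about z gives the same grasp; the last joint's range is limited). The gripper opens to 85 mm and grips with 20 to 120 N. Pads are 22 mm wide; open, the fingers measure 114 mm over their backs; the gripper's body (76 mm by 85 mm) begins 54 mm behind the grasp point. The pads swing forward as they close: fully open they stand 13 mm farther back than shut.
Start: joints at [1.145, 0.333, 0.04, 1.465, -0.013, 1.343, -0.059], TCP at [0.209, -0.616, 0.231] pointing down, gripper open.
Joint ranges: [-2.58, 2.58], [-0.38, 2.09], [-1.3, 1.39], [0.25, 2.4], [-1.5, 4.64], [0.08, 2.09], [-2.65, 2.65]. Speed limits (rad/s): [2.22, 2.22, 2.79, 2.79, 3.14, 3.14, 3.14].

INTERFACE

Orientations are given as [roll, pitch, yaw] about the fixed x, y, z axes, in that order (R = Rz(yaw) Ry(pitch) Rx(roll)).
In Python, from workcell import robot gives the robot as it stands. Calls block until the motion is done:
- robot.movep(position, orientation): joint-space move of the TCP to a pose.
- robot.move_l(position, frame=None, vel=0.15, threshold=None): straight line of the TCP; frame=None keeps the orientation; vel is the mean speed in m/s. With threshold (N) it stops when the force on the tool has changed by that much, and returns True; else False.
- robot.move_joints(angles): joint-space move.
- robot.let_go() and robot.close_gripper(): open the fingers fully, or close them until they stop; the grip force is fixed at half the most.
- robot.pause(seconds).
- robot.ik(position, orientation): joint angles nearest the present ones, or None.
- robot.sense(): the state.
- robot.get_image(name): name is "side" or "top"; returns a dict with "img" (384x512x3 uint8, red, green, blue), "z_map" (384x512 float32, m along the optical axis (not along the pixel's ray), 0 where there is no reading), "fx", "fy", "cx", "cy" (pixels), "R" (3x3) and "t" (3): a world point X has camera coordinates R X + t. Camera axes: x right, y down, z forward; pixel columns grow to the right and rows downward; lengths in m; the calibration is good to about 2 mm. A picture is of the moment at which its call begins.
A pose or a line that the arm cannot do raises robot.Unreachable and nothing moves.
- robot.job_done(): hands the job in, once; it reports no verdict.
The state is a dict: "time_s": time; "q": joint angles; "qd": joint speeds; "joint_efforts": joint torques, N m; "eef_pos": TCP position; "ee_rot": TCP orientation; "wrist_force": force on the tool from outside, world axes, zero at the start; "wrist_torque": the same for the moment, N m; "finger_gap": opening from 0.0 (shut) to 1.0 (fully open).
Only numpy, scipy, OpenCV 4.12 (cv2) and the standard library are available. Lean on these libraries where they do the work, as an engineer would, in place of code of your own. Each camera call takes 0.05 s, during which the arm holds its last target.

## Working session

There is one attempt and no reset: what is moved stays moved. The work goes in short steps, each a Python script; the robot and the scene stay as the last script left them, time stands still between calls to the robot, and variables do not carry over. Pictures are saved under pics/ and viewed, and the job is handed in when it is done.

```bash
ls; mkdir -p pics; cat > look.py <<'E'
from workcell import robot
import cv2,numpy as np,pickle
def snap(name,out):
    d=robot.get_image(name); pickle.dump(d,open(f'pics/{out}.pkl','wb'))
    cv2.imwrite(f'pics/{out}.png',cv2.cvtColor(d['img'],cv2.COLOR_RGB2BGR)); return d
def world(d):
    z=d['z_map'];v,u=np.mgrid[:z.shape[0],:z.shape[1]]
    c=np.stack([(u-d['cx'])/d['fx']*z,(v-d['cy'])/d['fy']*z,z],-1)
    return (c-np.array(d['t']))@np.array(d['R'])
E
python3 - <<'E'
from look import *
for n in('side','top'):
    d=snap(n,n+'0'); print(n,d['fx'],d['cx'],d['cy'],'cam pos',-np.array(d['R']).T@d['t'])
s=robot.sense();print(s['time_s'],s['eef_pos'],s['ee_rot'],s['finger_gap'])
E
```

```text
pics
side 480.0478273673628 255.67421334398347 183.55897673994903 cam pos [0.25292111 1.1420948  0.79744068]
top 365.420437911021 256.07753820929526 189.6823314681489 cam pos [0.30868379 0.03728781 1.01313692]
0.1 [ 0.20852061 -0.61518807  0.23050662] [-3.14007662e+00  6.04041566e-05  3.26788363e-01] 0.999446340456515
```

View pics/side0.png

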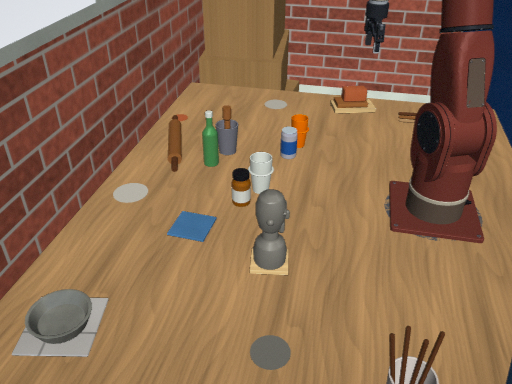

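View pics/top0.png

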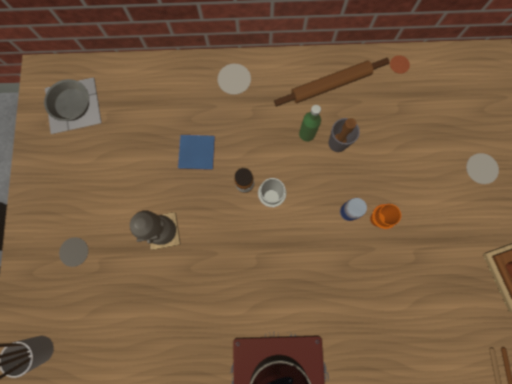

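The side view shows the tamper leaning or standing in the grey pot at (228,135), with the green bottle at (210,145) next to it. White pot is at (261,172) with the jar at (241,188), orange at (300,130) with the tin at (289,143), tile at (192,226) and bust at (270,228). In the top view, the rows run along world x. Now I'll get positions from depth.

```bash
python3 - <<'E'
from look import *
d=pickle.load(open('pics/top0.pkl','rb'));P=world(d)
im=d['img'][85:250,120:420]
cv2.imwrite('pics/top0c.png',cv2.cvtColor(cv2.resize(im,None,fx=2.6,fy=2.6,interpolation=cv2.INTER_CUBIC),cv2.COLOR_RGB2BGR))
# plane check
print('table z',[P[v,u].round(4).tolist() for v,u in((220,230),(300,200),(180,440))])
h=P[...,2]; m=((h>0.004)&(h<0.4)&(d['z_map']>0)).astype(np.uint8)
n,l,st,c=cv2.connectedComponentsWithStats(m)
for i in range(1,n):
    if st[i,4]<60: continue
    p=P[l==i]; print(st[i].tolist(),'x',p[:,0].min().round(3),p[:,0].max().round(3),'y',p[:,1].min().round(3),p[:,1].max().round(3),'zmax',p[:,2].max().round(3))
d=pickle.load(open('pics/side0.pkl','rb'));
im=d['img'][90:290,150:340]
cv2.imwrite('pics/side0c.png',cv2.cvtColor(cv2.resize(im,None,fx=3,fy=3,interpolation=cv2.INTER_CUBIC),cv2.COLOR_RGB2BGR))
E
```

```text
table z [[0.4221, 0.1168, 0.0004], [0.2103, 0.1999, 0.0013], [0.5177, -0.4772, 0.0018]]
[274, 57, 116, 50, 1546] x 0.747 0.898 y -0.363 -0.017 zmax 0.049
[45, 77, 57, 56, 2193] x 0.693 0.863 y 0.49 0.664 zmax 0.045
[300, 105, 22, 37, 531] x 0.642 0.689 y -0.134 -0.086 zmax 0.182
[329, 118, 31, 34, 788] x 0.601 0.673 y -0.233 -0.161 zmax 0.163
[178, 135, 37, 34, 1137] x 0.571 0.673 y 0.159 0.263 zmax 0.012
[235, 168, 21, 25, 399] x 0.497 0.562 y 0.044 0.101 zmax 0.104
[259, 178, 28, 29, 552] x 0.447 0.514 y -0.037 0.035 zmax 0.114
[340, 198, 27, 23, 471] x 0.41 0.472 y -0.256 -0.186 zmax 0.101
[371, 204, 31, 25, 593] x 0.382 0.446 y -0.32 -0.26 zmax 0.107
[130, 209, 51, 41, 1493] x 0.348 0.46 y 0.254 0.387 zmax 0.209
[483, 243, 29, 69, 1064] x 0.161 0.337 y -0.645 -0.565 zmax 0.064
[233, 334, 92, 50, 4243] x 0.0 0.118 y -0.118 0.113 zmax 0.286
[0, 336, 54, 43, 1617] x 0.06 0.144 y 0.577 0.658 zmax 0.173
[489, 346, 14, 38, 204] x -0.013 0.076 y -0.568 -0.546 zmax 0.017
[501, 347, 11, 37, 190] x -0.012 0.074 y -0.589 -0.575 zmax 0.018
```

View pics/top0c.png

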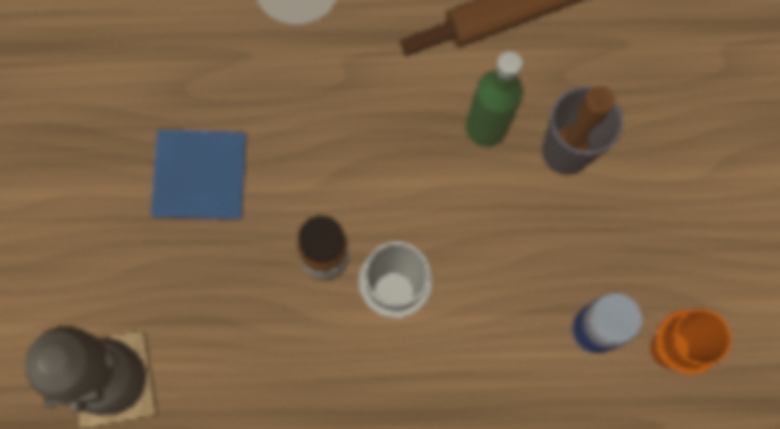

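View pics/side0c.png

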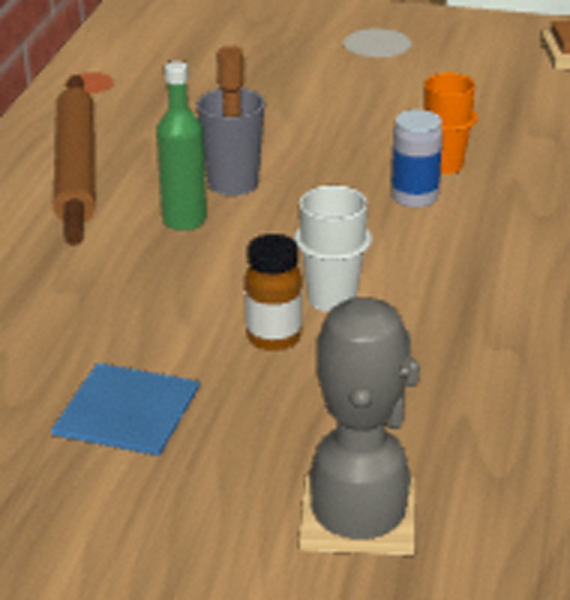

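```bash
cat > fit.py <<'E'
from look import *
from scipy.optimize import least_squares
def band(d,xy,z0,z1,r=0.05):
    P=world(d).reshape(-1,3);I=d['img'].reshape(-1,3)
    m=(d['z_map'].ravel()>0)&(np.hypot(P[:,0]-xy[0],P[:,1]-xy[1])<r)&(P[:,2]>z0)&(P[:,2]<z1)
    return P[m]
def circ(p,R=None,fix=True):
    f=(lambda a:np.hypot(p[:,0]-a[0],p[:,1]-a[1])-(R if fix else a[2]))
    x0=list(p[:,:2].mean(0))+([] if fix else [R])
    s=least_squares(f,x0,loss='soft_l1',f_scale=0.001)
    return s.x,np.median(np.abs(f(s.x)))
E
python3 - <<'E'
from fit import *
T=pickle.load(open('pics/top0.pkl','rb'));S=pickle.load(open('pics/side0.pkl','rb'))
# (name, xy, z0,z1, R, rr)
L=[('grey outer',(.637,-.197),.06,.085,.0353,.045),('grey rim',(.637,-.197),.096,.106,.035,.045),('tamper grip',(.637,-.197),.123,.15,.014,.03),('tamper top',(.637,-.197),.15,.162,.014,.03),('tamper stem',(.637,-.197),.108,.116,.01,.03),
('white band',(.48,0),.08,.106,.0315,.04),('white rim',(.48,0),.107,.116,.030,.04),('white flange',(.48,0),.066,.074,.037,.045),
('orange band',(.414,-.29),.072,.098,.0275,.038),('orange rim',(.414,-.29),.099,.108,.0265,.036),('orange flange',(.414,-.29),.058,.066,.033,.04),
('bottle',(.666,-.11),.03,.11,.024,.035),('jar',(.53,.07),.01,.06,.026,.04),('jartop',(.53,.07),.096,.106,.02,.04),('tin',(.44,-.22),.02,.08,.026,.035),('tintop',(.44,-.22),.091,.1,.026,.035),('tile',(.622,.211),.005,.013,.05,.08)]
for n,xy,a,b,R,rr in L:
    for cn,d in(('T',T),('S',S)):
        p=band(d,xy,a,b,rr)
        if len(p)<12: print(n,cn,len(p));continue
        c,e=circ(p,R); c2,e2=circ(p,R,False)
        print(n,cn,len(p),'mean',p.mean(0).round(4),'fix',c.round(4),e.round(4),'free',c2.round(4),e2.round(4),'bbox',((p.max(0)+p.min(0))/2).round(4),(p.max(0)-p.min(0)).round(4))
E
```

```text
grey outer T 160 mean [ 0.633  -0.1952  0.0729] fix [ 0.6381 -0.1978] 0.0045 free [ 0.6357 -0.1969  0.0317] 0.0011 bbox [ 0.6357 -0.1968  0.0725] [0.0658 0.0673 0.0249]
grey outer S 158 mean [ 0.633  -0.1811  0.0737] fix [ 0.6399 -0.1982] 0.0022 free [ 0.6387 -0.1957  0.0324] 0.0015 bbox [ 0.6367 -0.1961  0.0725] [0.0649 0.0756 0.0244]
grey rim T 131 mean [ 0.6342 -0.1944  0.0996] fix [ 0.6373 -0.1979] 0.0011 free [ 0.6371 -0.1978  0.0345] 0.0012 bbox [ 0.6366 -0.1972  0.1009] [0.0721 0.0726 0.0098]
grey rim S 103 mean [ 0.6382 -0.19    0.1001] fix [ 0.6387 -0.1951] 0.0022 free [ 0.6385 -0.1949  0.0343] 0.0021 bbox [ 0.6385 -0.1933  0.1007] [0.0732 0.0768 0.0093]
tamper grip T 43 mean [ 0.6273 -0.19    0.1372] fix [ 0.636  -0.1969] 0.0005 free [ 0.6358 -0.1967  0.0138] 0.0005 bbox [ 0.633  -0.194   0.1378] [0.0233 0.0225 0.0242]
tamper grip S 64 mean [ 0.6352 -0.1863  0.1367] fix [ 0.6378 -0.1967] 0.0016 free [ 0.6375 -0.1949  0.0126] 0.0015 bbox [ 0.6373 -0.1868  0.1365] [0.0277 0.0188 0.0269]
tamper top T 106 mean [ 0.6338 -0.1955  0.1584] fix [ 0.6359 -0.1975] 0.0029 free [ 0.6342
[... 3648 characters left out ...]
  0.0266] 0.0011 bbox [ 0.4375 -0.2003  0.0501] [0.052  0.0303 0.0596]
tintop T 272 mean [ 0.436  -0.2131  0.095 ] fix [ 0.4472 -0.2015] 0.008 free [ 0.4361 -0.213   0.017 ] 0.0043 bbox [ 0.4354 -0.2122  0.0952] [0.0463 0.0458 0.0084]
tintop S 96 mean [ 0.4378 -0.2088  0.0961] fix [ 0.4417 -0.2172] 0.007 free [ 0.4373 -0.2093  0.0184] 0.0044 bbox [ 0.4374 -0.2103  0.0954] [0.0464 0.0462 0.0084]
tile T 1064 mean [0.6213 0.2094 0.0079] fix [0.6236 0.2098] 0.0116 free [0.6221 0.2096 0.0396] 0.01 bbox [0.6217 0.2105 0.0087] [0.102  0.1034 0.0074]
tile S 944 mean [0.6233 0.2152 0.0092] fix [0.6237 0.2122] 0.0112 free [0.6233 0.2146 0.041 ] 0.0102 bbox [0.6215 0.2137 0.0091] [0.1464 0.1174 0.0078]
```

Averaging the two cameras, which disagree by about 2 mm in x and in z match the given heights, gives:

| Object | x (m) | y (m) |
|---|---|---|
| grey pot | .638 | -.1975 |
| tamper | .637 | -.197 |
| white pot | .484 | .001 |
| orange pot | .415 | -.290 |
| bottle | .668 | -.110 |
| jar | .525 | .073 |
| tin | .437 | -.213 |
| tile | .622 | .211 |

I'll set the jaws perpendicular to the direction of each neighbour, so yaw equals the bearing to that neighbour. Next is an IK check.

```bash
cat > cfg.py <<'E'
from look import *
import math
pi=math.pi
G=np.array([.638,-.1972]);TM=np.array([.637,-.197]);W=np.array([.484,.001]);O=np.array([.415,-.2902]);TILE=np.array([.622,.2115])
yG=math.radians(70.7);yW=math.radians(60.3);yO=math.radians(74)
def st(tag=''):
    s=robot.sense();print(tag,round(s['time_s'],2),np.round(s['eef_pos'],4),np.round(s['ee_rot'],3),'F',np.round(s['wrist_force'],1),'M',np.round(s['wrist_torque'],2),'gap',round(s['finger_gap'],3));return s
E
python3 - <<'E'
from cfg import *
for n,p,y,zs in(('G',G,yG,(.122,.2,.33)),('tile',TILE,yG,(.12,.33)),('tile',TILE,0,(.12,.33)),('W',W,yW,(.076,.2,.3)),('O',O,yO,(.068,.2,.3)),('Gpl',G,yG,(.108,.2,.3))):
  for k in(0,-pi):
    for z in zs:
        q=robot.ik([*p,z],[pi,0,y+k]);print(n,round(y+k,2),z,None if q is None else np.round(q,2))
E
```

```text
G 1.23 0.122 [ 0.56  0.48 -0.44  1.53  0.22  1.18 -0.26]
G 1.23 0.2 [ 0.55  0.42 -0.43  1.44  0.18  1.32 -0.23]
G 1.23 0.33 [ 0.52  0.38 -0.41  1.23  0.15  1.56 -0.2 ]
G -1.91 0.122 [ 0.97  0.7  -1.1   1.5   0.63  1.33  2.62]
G -1.91 0.2 [ 1.02  0.7  -1.24  1.41  0.66  1.48  2.61]
G -1.91 0.33 None
tile 1.23 0.12 [ 0.31  0.64 -1.01  1.54  0.55  1.28 -1.11]
tile 1.23 0.33 [ 0.3   0.52 -1.08  1.24  0.45  1.63 -1.02]
tile -1.91 0.12 [ 0.36  0.68 -1.1   1.54  0.62  1.31  1.99]
tile -1.91 0.33 [ 0.31  0.52 -1.1   1.24  0.46  1.64  2.11]
tile 0 0.12 [ 0.21  0.57 -0.85  1.54  0.44  1.23 -2.27]
tile 0 0.33 [ 0.27  0.49 -1.02  1.24  0.42  1.62 -2.24]
tile -3.14 0.12 [ 0.31  0.63 -1.01  1.54  0.55  1.28  0.8 ]
tile -3.14 0.33 [ 0.18  0.44 -0.85  1.25  0.32  1.59  0.96]
W 1.05 0.076 [ 0.55  0.21 -0.7   2.01  0.17  0.98 -0.75]
W 1.05 0.2 [ 0.58  0.06 -0.69  1.87  0.04  1.23 -0.64]
W 1.05 0.3 [ 0.6  -0.   -0.68  1.72 -0.    1.43 -0.6 ]
W -2.09 0.076 [ 0.88  0.32 -1.09  2.    0.34  1.02  2.26]
W -2.09 0.2 [ 0.98  0.12 -1.12  1.86  0.11  1.24  2.45]
W -2.09 0.3 [-1.32 -0.21  1.09  1.78  0.19  1.46  2.37]
O 1.29 0.068 [ 0.82  0.22 -0.33  1.98  0.09  0.96  0.17]
O 1.29 0.2 [ 0.82  0.08 -0.31  1.84  0.03  1.23  0.22]
O 1.29 0.3 [ 0.82  0.03 -0.31  1.69  0.01  1.43  0.24]
O -1.85 0.068 [-0.5   0.44  1.23  2.03 -0.49  1.01 -2.45]
O -1.85 0.2 None
O -1.85 0.3 None
Gpl 1.23 0.108 [ 0.56  0.49 -0.44  1.54  0.22  1.16 -0.26]
Gpl 1.23 0.2 [ 0.55  0.42 -0.43  1.44  0.18  1.32 -0.23]
Gpl 1.23 0.3 [ 0.53  0.38 -0.41  1.29  0.15  1.5  -0.21]
Gpl -1.91 0.108 [ 0.97  0.72 -1.1   1.52  0.65  1.31  2.61]
Gpl -1.91 0.2 [ 1.02  0.7  -1.24  1.41  0.66  1.48  2.61]
Gpl -1.91 0.3 None
```

All waypoints are reachable near yaw 1.2. I'll start with the tamper.

```bash
python3 - <<'E'
from cfg import *
R=[pi,0,yG]
robot.movep([*TM,.25],R)
st('above')
hit=robot.move_l([*TM,.122],vel=.12,threshold=8);print(hit)
st('down');robot.close_gripper();st('closed')
snap('side','side1')
E
```

```text
above 2.25 [ 0.6364 -0.1989  0.2499] [-3.141e+00  1.000e-03  1.231e+00] F [0.3 0.6 0.7] M [ 0.01  0.03 -0.02] gap 1.0
False
down 3.47 [ 0.6376 -0.1971  0.123 ] [ 3.14  -0.     1.234] F [-0.3  0.6 -1. ] M [ 0.   -0.03 -0.02] gap 0.997
closed 4.04 [ 0.6371 -0.197   0.1223] [ 3.141 -0.     1.234] F [-0.7  0.   3.8] M [ 0.07  0.24 -0.01] gap 0.314
```

The gap of 0.314 is about 27 mm, so the jaws hold the 28 mm grip. Now lift it and carry it to the tile.

```bash
python3 - <<'E'
from cfg import *
robot.move_l([*TM,.335],vel=.15);st('lift')
snap('side','side2');
robot.movep([*TILE,.335],[pi,0,yG]);st('over tile')
robot.move_l([*TILE,.16],vel=.15);st('low')
snap('side','side3');snap('top','top3')
for f in('side2','side3'):
    d=pickle.load(open(f'pics/{f}.pkl','rb'));im=d['img'][30:290,120:350]
    cv2.imwrite(f'pics/{f}c.png',cv2.cvtColor(cv2.resize(im,None,fx=2.3,fy=2.3,interpolation=cv2.INTER_CUBIC),cv2.COLOR_RGB2BGR))
E
```

```text
lift 5.66 [ 0.6367 -0.197   0.3339] [-3.14   0.     1.234] F [-0.7  0.2 -1.3] M [ 0.01 -0.02  0.03] gap 0.314
over tile 7.22 [0.6228 0.2096 0.3348] [3.141e+00 1.000e-03 1.231e+00] F [-0.2 -0.7 -2. ] M [ 0.01 -0.01 -0.  ] gap 0.308
low 8.54 [0.6225 0.2118 0.1611] [ 3.140e+00 -1.000e-03  1.234e+00] F [ 0.4 -0.9 -0.6] M [ 0.04 -0.03 -0.02] gap 0.31
```

View pics/side2c.png

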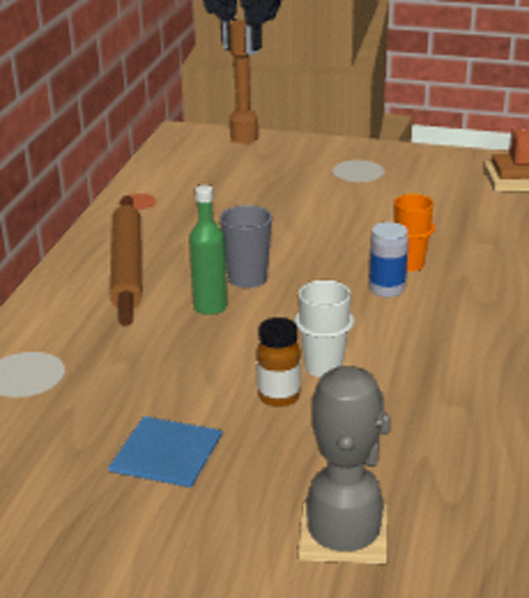

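View pics/side3c.png

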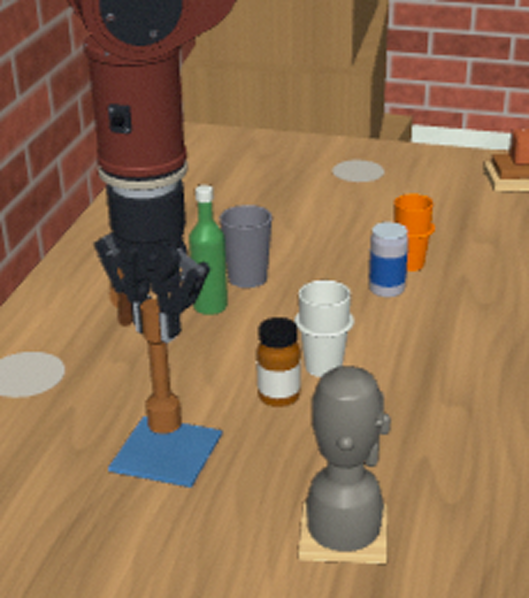

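The tamper is out and hangs over the tile's back half in side3c (foot at 163,412). I'll check its tilt numerically before lowering it.

```bash
python3 - <<'E'
from fit import *
for f in('side3','top3'):
  d=pickle.load(open(f'pics/{f}.pkl','rb'))
  for a,b,R in((.045,.07,.019),(.085,.105,.01),(.11,.13,.01),(.13,.15,.01)):
    p=band(d,(.622,.2115),a,b,.035)
    if len(p)>10: print(f,a,circ(p,R),p[:,2].min())
E
```

```text
side3 0.045 (array([0.62402296, 0.21195752]), np.float64(0.0006849416185561192)) 0.04565665155646025
side3 0.085 (array([0.62392015, 0.21199232]), np.float64(0.0009568258762139587)) 0.08536937620210314
side3 0.11 (array([0.62380218, 0.2123689 ]), np.float64(0.0008548475762875955)) 0.11060079288395389
side3 0.13 (array([0.62372205, 0.21191659]), np.float64(0.0007255014689313078)) 0.1301014401260076
```

It is vertical and centred within 2 mm. Lower it to contact.

```bash
python3 - <<'E'
from cfg import *
h=robot.move_l([*TILE,.129],vel=.08)
h=robot.move_l([*TILE,.122],vel=.02,threshold=4);print(h);s=st('contact')
robot.let_go();st('open')
p=s['eef_pos'];robot.move_l([p[0],p[1],.3],vel=.2);st('up')
robot.movep([*W,.25],[pi,0,yW]);st('W')
snap('side','side4');snap('top','top4')
d=pickle.load(open('pics/side4.pkl','rb'));im=d['img'][30:290,120:350]
cv2.imwrite('pics/side4c.png',cv2.cvtColor(cv2.resize(im,None,fx=2.3,fy=2.3,interpolation=cv2.INTER_CUBIC),cv2.COLOR_RGB2BGR))
E
python3 - <<'E'
from fit import *
for f in('side4','top4'):
  d=pickle.load(open(f'pics/{f}.pkl','rb'))
  for a,b,R in((.012,.035,.019),(.06,.08,.01),(.08,.12,.01),(.13,.16,.014)):
    p=band(d,(.622,.2115),a,b,.035)
    if len(p)>10: print(f,a,circ(p,R),p[:,2].max())
  for a,b,R in((.06,.085,.0352),(.096,.106,.035),(.072,.078,.035)):
    p=band(d,(.638,-.197),a,b,.045); print('grey',f,a,circ(p,R))
E
```

```text
True
contact 9.48 [0.6226 0.2119 0.1253] [ 3.140e+00 -1.000e-03  1.234e+00] F [-0.1 -0.   4.9] M [-0.18  0.14  0.03] gap 0.31
open 10.09 [0.6218 0.2115 0.1239] [-3.141  0.     1.234] F [-0.6  0.5 -0.1] M [0.08 0.04 0.02] gap 0.997
up 11.12 [0.6222 0.2117 0.2986] [-3.140e+00  2.000e-03  1.234e+00] F [-0.   0.4  0.2] M [-0.04 -0.02 -0.02] gap 1.005
W 12.13 [0.4847 0.0021 0.2503] [ 3.141e+00 -1.000e-03  1.054e+00] F [0.1 1.2 0.5] M [0.02 0.01 0.03] gap 0.999
side4 0.012 (array([0.62349799, 0.21223169]), np.float64(0.0010754905382772025)) 0.034987095338272496
side4 0.06 (array([0.62314439, 0.21294149]), np.float64(0.0008946205010646729)) 0.0798354600101362
side4 0.08 (array([0.62380868, 0.21224806]), np.float64(0.0008242917052740011)) 0.11958385406901238
side4 0.13 (array([0.62370626, 0.21246528]), np.float64(0.0011350138407811312)) 0.1592420762957964
grey side4 0.06 (array([ 0.64019694, -0.19713609]), np.float64(0.0021771723629631576))
grey side4 0.096 (array([ 0.63911901, -0.19520882]), np.float64(0.0017113336282329299))
grey side4 0.072 (array([ 0.63975782, -0.19664094]), np.float64(0.002306187599251209))
top4 0.012 (array([0.62146973, 0.21189814]), np.float64(0.0003608807667400543)) 0.03486558605947529
top4 0.06 (array([0.62158725, 0.21212171]), np.float64(0.00014895543671627695)) 0.07868905777832502
top4 0.08 (array([0.62156143, 0.21194608]), np.float64(0.0003684437198905677)) 0.11464703598621998
top4 0.13 (array([0.62137045, 0.21253034]), np.float64(0.0003754158561651436)) 0.1599027881455744
grey top4 0.06 (array([ 0.63543644, -0.19303703]), np.float64(0.0009910885691097153))
grey top4 0.096 (array([ 0.63679301, -0.19692459]), np.float64(0.0010073684660596369))
grey top4 0.072 (array([ 0.63557984, -0.19359018]), np.float64(0.0007547465414237294))
```

View pics/side4c.png

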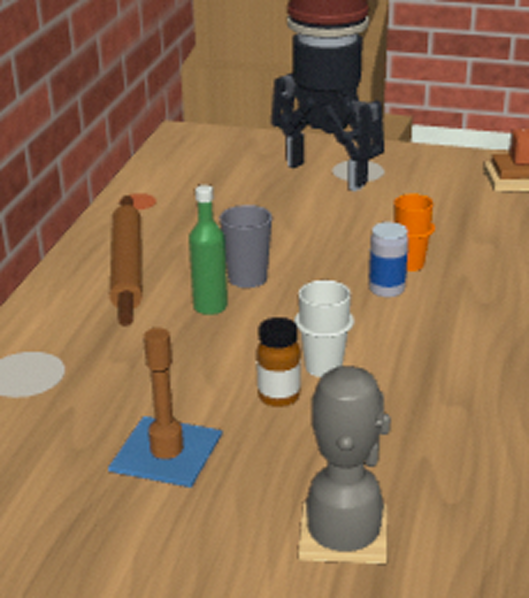

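The tamper stands upright at (.622,.212), with its foot at about (165,437) on the tile. Using the known TCP position, I correct the camera bias to top −0.7 mm and side +1.5 mm in x. That puts white at (.4836,.001), grey at (.6375,−.1967) and orange at (.4144,−.2902).

```bash
sed -i 's/^G=.*/G=np.array([.6375,-.1967]);TM=G;W=np.array([.4836,.001]);O=np.array([.4144,-.2902]);TILE=np.array([.622,.2115])/' cfg.py
python3 - <<'E'
from cfg import *
robot.move_l([*W,.13],vel=.15)
h=robot.move_l([*W,.078],vel=.08,threshold=6);print(h);st('down')
robot.close_gripper();st('closed')
robot.move_l([*W,.12],vel=.1);st('lifted')
snap('side','side5');snap('top','top5')
E
python3 - <<'E'
from fit import *
d=pickle.load(open('pics/side5.pkl','rb'));im=d['img'][60:260,170:350]
cv2.imwrite('pics/side5c.png',cv2.cvtColor(cv2.resize(im,None,fx=3,fy=3,interpolation=cv2.INTER_CUBIC),cv2.COLOR_RGB2BGR))
E
```

```text
False
down 13.98 [0.4839 0.0011 0.0783] [ 3.141 -0.     1.052] F [-0.   0.2  0.4] M [ 0.01  0.03 -0.05] gap 1.001
closed 14.33 [0.4842 0.001  0.079 ] [ 3.14  -0.     1.052] F [-1.8  0.1  6.3] M [ 0.05  0.46 -0.  ] gap 0.716
lifted 14.9 [0.4834 0.0009 0.1198] [3.141 0.    1.052] F [ 0.2 -0.7 -1.4] M [-0.01 -0.02  0.  ] gap 0.715
```

View pics/side5c.png

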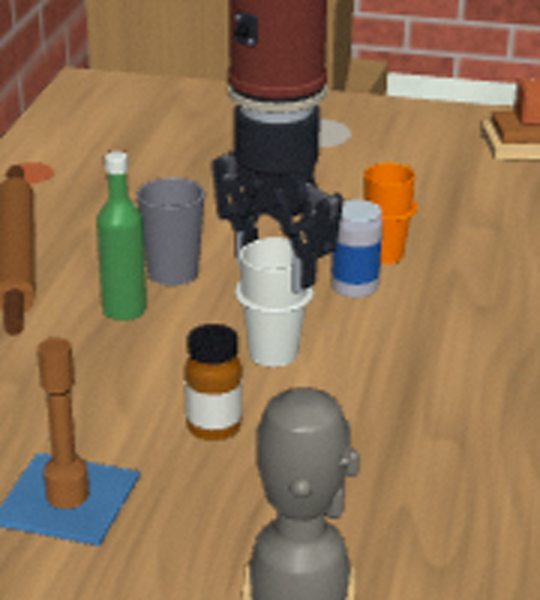

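The white pot is held and lifted, with its base at about (272,360) and clear of the jar. I'll check its tilt and offset relative to the TCP, then carry it over grey.

```bash
cat > tilt.py <<'E'
from fit import *
import sys
# fit slice circles with known radius profile (z0: base height), return centres
def slices(d,xy,z0,prof,zs,rr=.045,dz=.004):
    out=[]
    for z in zs:
        p=band(d,xy,z0+z-dz,z0+z+dz,rr); R=np.interp(z,*prof)
        if len(p)>15:
            c,e=circ(p,R);out.append((round(z,3),len(p),c.round(4).tolist(),round(e,4)))
    return out
WP=([0,.068],[.0235,.031]);OP=([0,.06],[.021,.027])
E
python3 - <<'E'
from tilt import *
for f in('side5','top5'):
    d=pickle.load(open(f'pics/{f}.pkl','rb'))
    for o in slices(d,(.4834,.001),.042,WP,(.015,.025,.035,.045,.055)): print(f,o)
E
python3 - <<'E'
from cfg import *
robot.move_l([*W,.29],vel=.2);st()
robot.movep([*G,.29],[pi,0,yG]);st('over G')
robot.move_l([*G,.21],vel=.15);st('low')
snap('side','side6');snap('top','top6')
for n in('side6','top6'):
    d=pickle.load(open(f'pics/{n}.pkl','rb'));im=d['img'][40:220,150:330] if n[0]=='s' else d['img'][70:230,250:410]
    cv2.imwrite(f'pics/{n}c.png',cv2.cvtColor(cv2.resize(im,None,fx=3,fy=3,interpolation=cv2.INTER_CUBIC),cv2.COLOR_RGB2BGR))
E
python3 - <<'E'
from tilt import *
for f in('side6','top6'):
    d=pickle.load(open(f'pics/{f}.pkl','rb'))
    for o in slices(d,(.6375,-.197),.132,WP,(.015,.025,.035,.045,.055)): print(f,o)
    p=band(d,(.638,-.197),.096,.105,.045); print(f,'grey rim',len(p),circ(p,.035))
    p=band(d,(.638,-.197),.085,.095,.045); print(f,'grey',len(p),circ(p,.036))
E
```

```text
side5 (0.015, 37, [0.4851, -0.0005], np.float64(0.0009))
side5 (0.025, 38, [0.485, -0.0002], np.float64(0.0011))
side5 (0.035, 45, [0.4848, -0.0004], np.float64(0.0012))
side5 (0.045, 41, [0.4845, -0.0001], np.float64(0.001))
side5 (0.055, 47, [0.4845, 0.0004], np.float64(0.0009))
 16.0 [0.483  0.001  0.2887] [-3.140e+00  1.000e-03  1.052e+00] F [ 0.1 -0.1 -1.9] M [ 0.03  0.01 -0.01] gap 0.717
over G 16.98 [ 0.6374 -0.1946  0.2901] [-3.141e+00 -1.000e-03  1.236e+00] F [-0.4  0.7 -0.9] M [ 0.06 -0.   -0.01] gap 0.717
low 17.67 [ 0.6379 -0.1963  0.2114] [ 3.14  -0.     1.235] F [-0.3  0.3 -0.6] M [ 0.05 -0.01 -0.  ] gap 0.716
side6 (0.015, 34, [0.639, -0.1974], np.float64(0.0012))
side6 (0.025, 39, [0.6387, -0.1975], np.float64(0.0014))
side6 (0.035, 38, [0.6389, -0.1976], np.float64(0.0019))
side6 (0.045, 44, [0.6393, -0.1978], np.float64(0.0013))
side6 (0.055, 40, [0.6398, -0.1978], np.float64(0.0014))
side6 grey rim 105 (array([ 0.6384517 , -0.19562664]), np.float64(0.0018051647468378465))
side6 grey 111 (array([ 0.63939946, -0.19577885]), np.float64(0.002151344633235304))
top6 (0.015, 27, [0.6366, -0.1978], np.float64(0.0012))
top6 (0.025, 27, [0.6357, -0.1985], np.float64(0.0017))
top6 (0.035, 28, [0.636, -0.1989], np.float64(0.0009))
top6 (0.045, 26, [0.6355, -0.1993], np.float64(0.001))
top6 grey rim 94 (array([ 0.63694194, -0.19758632]), np.float64(0.001041655827788833))
top6 grey 42 (array([ 0.63682465, -0.19838651]), np.float64(0.0009146579308374654))
```

View pics/side6c.png

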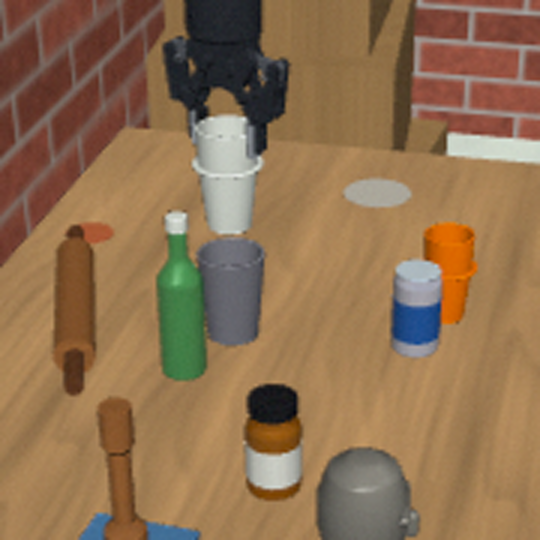

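The white pot hangs straight (slices agree to about 1 mm) and sits about 1 mm off the grey pot in −y. I'll nudge by +0.8 mm and lower it, expecting contact at TCP z ≈ .110.

```bash
python3 - <<'E'
from cfg import *
T=np.array([.6378,-.1959])
robot.move_l([*T,.15],vel=.1,threshold=6);st()
robot.move_l([*T,.122],vel=.05,threshold=6);st()
h=robot.move_l([*T,.1065],vel=.02,threshold=5);print(h);st('contact')
snap('side','side7')
E
python3 - <<'E'
from tilt import *
d=pickle.load(open('pics/side7.pkl','rb'));im=d['img'][60:200,160:310]
cv2.imwrite('pics/side7c.png',cv2.cvtColor(cv2.resize(im,None,fx=4,fy=4,interpolation=cv2.INTER_CUBIC),cv2.COLOR_RGB2BGR))
E
```

```text
18.52 [ 0.6381 -0.1959  0.1506] [ 3.141 -0.     1.234] F [ 0.2 -0.4 -2.4] M [ 0.02 -0.01 -0.02] gap 0.717
 19.23 [ 0.6379 -0.1959  0.122 ] [ 3.142 -0.     1.234] F [ 0.2 -0.6 -1.3] M [ 0.03 -0.08 -0.02] gap 0.722
True
contact 19.79 [ 0.6378 -0.1962  0.1114] [3.141 0.    1.234] F [-0.7  0.8  5.8] M [0.04 0.24 0.08] gap 0.716
```

View pics/side7c.png

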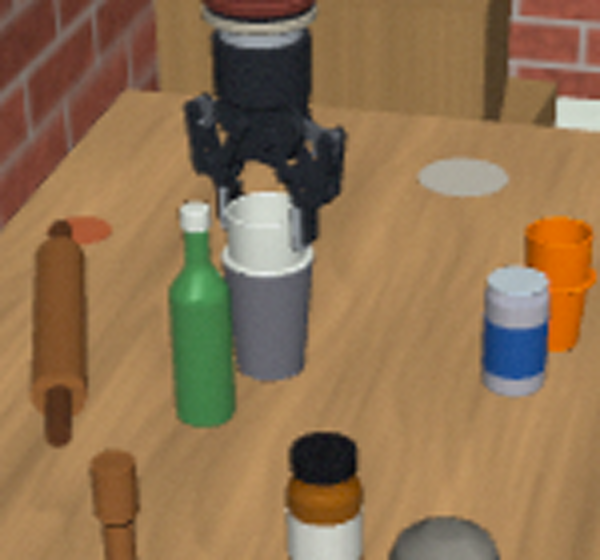

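The flange appears to lie on the rim (about (268,262)), and contact came at .1114, roughly as expected. I'll press on lightly and release.

```bash
python3 - <<'E'
from cfg import *
T=np.array([.6378,-.1960])
h=robot.move_l([*T,.108],vel=.015,threshold=8);print(h);st('press')
robot.let_go();s=st('open')
robot.move_l([*T,.26],vel=.15);st('up')
robot.movep([*O,.24],[pi,0,yO]);st('over O')
snap('side','side8');snap('top','top8')
for n in('side8','top8'):
    d=pickle.load(open(f'pics/{n}.pkl','rb'));im=d['img'][60:210,160:320] if n[0]=='s' else d['img'][70:230,250:410]
    cv2.imwrite(f'pics/{n}c.png',cv2.cvtColor(cv2.resize(im,None,fx=4,fy=4,interpolation=cv2.INTER_CUBIC)[:600],cv2.COLOR_RGB2BGR))
E
python3 - <<'E'
from tilt import *
for f in('side8','top8'):
    d=pickle.load(open(f'pics/{f}.pkl','rb'))
    for z0,z1,R,n in((.137,.15,.0305,'wrim'),(.106,.115,.031,'wlow'),(.115,.125,.0315,'w'),(.125,.135,.0318,'w'),(.06,.07,.034,'grey'),(.08,.09,.0355,'grey'),(.092,.102,.0368,'greyrim')):
        p=band(d,(.638,-.197),z0,z1,.045)
        if len(p)>12: print(f,n,len(p),circ(p,R),p[:,2].max())
E
```

```text
True
press 20.05 [ 0.638  -0.1962  0.1114] [-3.142e+00  1.000e-03  1.234e+00] F [-1.8  0.2  6.9] M [0.1  0.71 0.  ] gap 0.716
open 20.43 [ 0.6377 -0.196   0.1102] [-3.140e+00  1.000e-03  1.234e+00] F [0.5 0.4 0.7] M [-0.02 -0.    0.02] gap 1.001
up 21.57 [ 0.6374 -0.196   0.2588] [-3.139e+00  1.000e-03  1.234e+00] F [-0.1  0.5 -1.8] M [ 0.   -0.04  0.02] gap 0.999
over O 22.53 [ 0.4156 -0.2896  0.2402] [ 3.141 -0.     1.293] F [ 0.3 -0.5  0.1] M [ 0.06 -0.02  0.  ] gap 1.001
side8 wrim 99 (array([ 0.63831476, -0.19444361]), np.float64(0.0015119518623421951)) 0.14595572426063727
side8 wlow 66 (array([ 0.63880949, -0.19544847]), np.float64(0.0017700681591828644)) 0.11488398308421725
side8 w 73 (array([ 0.63875623, -0.1966095 ]), np.float64(0.0024424817588312234)) 0.12481644709669254
side8 w 97 (array([ 0.63847393, -0.1959232 ]), np.float64(0.001712961036996738)) 0.13474549907095396
side8 grey 51 (array([ 0.63845065, -0.19876939]), np.float64(0.0014754420676102303)) 0.06915932060967997
side8 grey 52 (array([ 0.63902402, -0.19805056]), np.float64(0.0009584275972574982)) 0.08999603010144844
side8 greyrim 60 (array([ 0.63894494, -0.19842451]), np.float64(0.0013836511152451186)) 0.1016067925844244
top8 wrim 120 (array([ 0.63659264, -0.19660878]), np.float64(0.0008340962607362844)) 0.14593708806046285
top8 wlow 74 (array([ 0.63536933, -0.19635429]), np.float64(0.0015139549404618816)) 0.11487386999844801
top8 w 72 (array([ 0.63549306, -0.19614353]), np.float64(0.0017187169148705668)) 0.12444192600902149
top8 w 81 (array([ 0.63470602, -0.19641499]), np.float64(0.001801393912684076)) 0.13484917211382938
top8 grey 54 (array([ 0.63606463, -0.18737838]), np.float64(0.003579121273840292)) 0.06999910777443884
top8 grey 60 (array([ 0.63349686, -0.18873092]), np.float64(0.004090972107036793)) 0.08972847750038263
top8 greyrim 89 (array([ 0.63016067, -0.19153142]), np.float64(0.004082614996753234)) 0.10197546350583445
```

View pics/side8c.png

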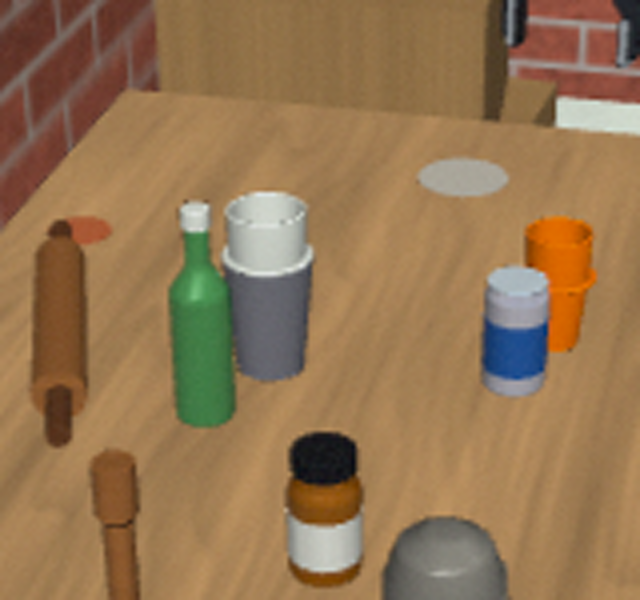

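View pics/top8c.png

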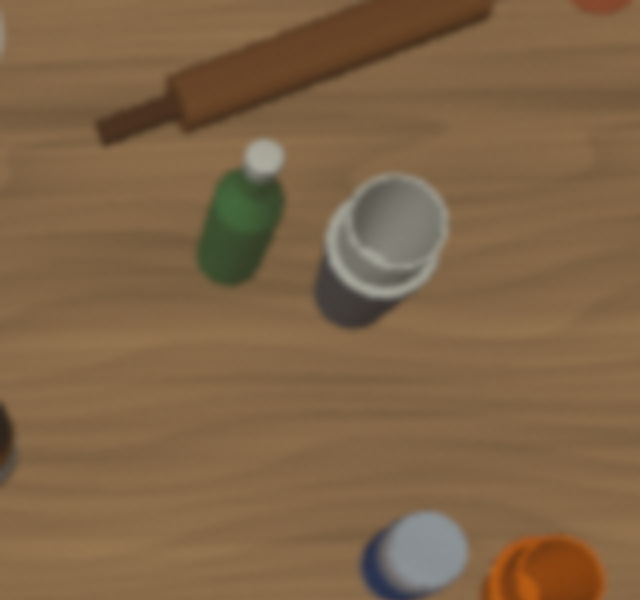

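```bash
cat > plane.py <<'E'
from tilt import *
def plane(d,c,r0,r1,z0,z1):
    p=band(d,c,z0,z1,.05);r=np.hypot(p[:,0]-c[0],p[:,1]-c[1]);p=p[(r>r0)&(r<r1)]
    if len(p)<15: return len(p)
    q=p-[*c,0]
    f=lambda a:a[0]+a[1]*q[:,0]+a[2]*q[:,1]-q[:,2]
    s=least_squares(f,[(z0+z1)/2,0,0],loss='soft_l1',f_scale=.001)
    return len(p),s.x.round(4).tolist(),'std',f(s.x).std().round(4)
E
python3 - <<'E'
from plane import *
for a,b,cs in(('side','8',(.6385,-.1955)),('top','8',(.6367,-.1966))):
    d=pickle.load(open(f'pics/{a}{b}.pkl','rb'))
    print(a,'wrim',plane(d,cs,.027,.034,.136,.148),'flange',plane(d,cs,.033,.0375,.098,.11))
    d=pickle.load(open(f'pics/{a}0.pkl','rb'))
    c=(.4851,.0022) if a=='side' else (.4829,-.0002)
    print(a,'ref before: wrim',plane(d,c,.027,.034,.104,.116),'flange',plane(d,c,.033,.0375,.066,.078))
E
```

```text
side wrim (99, [0.141, -0.0091, 0.0023], 'std', np.float64(0.0029)) flange (48, [0.1046, -0.0127, -0.0543], 'std', np.float64(0.0027))
side ref before: wrim (110, [0.1086, -0.0117, -0.0071], 'std', np.float64(0.0027)) flange (52, [0.0736, 0.025, -0.0297], 'std', np.float64(0.0017))
top wrim (126, [0.1409, 0.0099, -0.0003], 'std', np.float64(0.0021)) flange (77, [0.1037, 0.0164, -0.0019], 'std', np.float64(0.0019))
top ref before: wrim (109, [0.1095, 0.006, 0.0046], 'std', np.float64(0.0021)) flange (74, [0.0716, -0.0276, 0.0131], 'std', np.float64(0.0016))
```

White is seated: its rim rose 31.4–32.4 mm (nominal 32) and its tilt is 0.01 rad or less. Now the orange pot.

```bash
python3 - <<'E'
from cfg import *
robot.move_l([*O,.12],vel=.15)
h=robot.move_l([*O,.070],vel=.08,threshold=6);print(h);st('down')
robot.close_gripper();st('closed')
robot.move_l([*O,.115],vel=.1);st('lifted')
robot.move_l([*O,.31],vel=.2)
T=np.array([.6372,-.1962])
robot.movep([*T,.32],[pi,0,yG]);st('over W')
robot.move_l([*T,.25],vel=.15);st('low')
snap('side','side9');snap('top','top9')
for n in('side9',):
    d=pickle.load(open(f'pics/{n}.pkl','rb'));im=d['img'][40:190,160:320]
    cv2.imwrite(f'pics/{n}c.png',cv2.cvtColor(cv2.resize(im,None,fx=4,fy=4,interpolation=cv2.INTER_CUBIC)[:600],cv2.COLOR_RGB2BGR))
E
python3 - <<'E'
from tilt import *
for f in('side9','top9'):
    d=pickle.load(open(f'pics/{f}.pkl','rb'))
    for o in slices(d,(.6375,-.197),.180,OP,(.01,.02,.03,.04,.05)): print(f,o)
    p=band(d,(.638,-.197),.137,.15,.045); print(f,'white rim',len(p),circ(p,.0305))
E
```

```text
False
down 24.36 [ 0.4146 -0.2903  0.0702] [ 3.141 -0.     1.292] F [-0.1 -0.8  0.3] M [ 0.01 -0.03  0.  ] gap 0.998
closed 24.76 [ 0.4149 -0.2905  0.0708] [3.140e+00 1.000e-03 1.291e+00] F [-0.8  0.1  4.8] M [0.17 0.31 0.02] gap 0.619
lifted 25.36 [ 0.4141 -0.2901  0.1147] [-3.141  0.     1.291] F [ 0.3  0.3 -0.3] M [ 0.04  0.01 -0.  ] gap 0.627
over W 27.44 [ 0.6363 -0.1975  0.3196] [-3.141e+00  1.000e-03  1.233e+00] F [-0.4 -0.7 -0.5] M [-0.    0.06  0.01] gap 0.622
low 28.06 [ 0.6371 -0.1969  0.2511] [3.14  0.    1.233] F [ 0.1  0.  -0.3] M [-0.01 -0.04  0.01] gap 0.625
side9 (0.01, 34, [0.6386, -0.1979], np.float64(0.0016))
side9 (0.02, 33, [0.6383, -0.1967], np.float64(0.0021))
side9 (0.03, 35, [0.6382, -0.1984], np.float64(0.0008))
side9 (0.04, 35, [0.6391, -0.1982], np.float64(0.0016))
side9 (0.05, 40, [0.6374, -0.1981], np.float64(0.0013))
side9 white rim 100 (array([ 0.63870216, -0.19445803]), np.float64(0.0018191076517752106))
top9 (0.01, 19, [0.6375, -0.1983], np.float64(0.0003))
top9 (0.02, 26, [0.637, -0.1978], np.float64(0.0004))
top9 (0.03, 30, [0.6355, -0.1989], np.float64(0.0011))
top9 (0.04, 30, [0.6354, -0.199], np.float64(0.0011))
top9 white rim 77 (array([ 0.63671845, -0.19672266]), np.float64(0.0006668146442215493))
```

View pics/side9c.png

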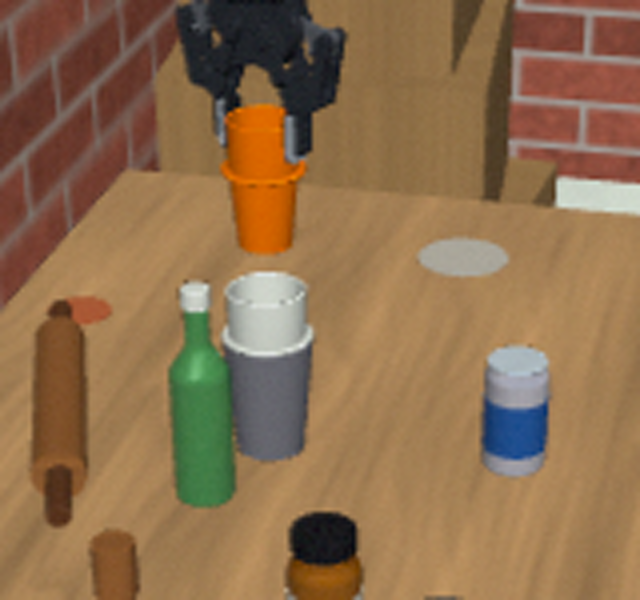

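Orange hangs straight above white, with its base at about (264,248) and the white mouth at (266,295). Fits put it 1–2 mm to −y, so I'll nudge +0.8 mm. I expect contact at TCP ≈ .152–.153.

```bash
python3 - <<'E'
from cfg import *
T=np.array([.6375,-.1955])
robot.move_l([*T,.19],vel=.1,threshold=6);st()
robot.move_l([*T,.164],vel=.05,threshold=6);st()
h=robot.move_l([*T,.149],vel=.02,threshold=5);print(h);st('contact')
snap('side','side10')
E
python3 - <<'E'
from tilt import *
d=pickle.load(open('pics/side10.pkl','rb'));im=d['img'][40:190,160:310]
cv2.imwrite('pics/side10c.png',cv2.cvtColor(cv2.resize(im,None,fx=4,fy=4,interpolation=cv2.INTER_CUBIC),cv2.COLOR_RGB2BGR))
E
```

```text
28.91 [ 0.6378 -0.1955  0.1906] [ 3.141 -0.     1.234] F [-0.3  0.4 -1.2] M [0.   0.   0.02] gap 0.624
 29.57 [ 0.6375 -0.1955  0.164 ] [-3.142 -0.     1.234] F [-0.  -0.2  0.1] M [ 0.03  0.03 -0.01] gap 0.622
True
contact 30.14 [ 0.6375 -0.1955  0.1532] [-3.141  0.     1.234] F [-0.8 -0.8  5.2] M [0.05 0.3  0.06] gap 0.624
```

View pics/side10c.png

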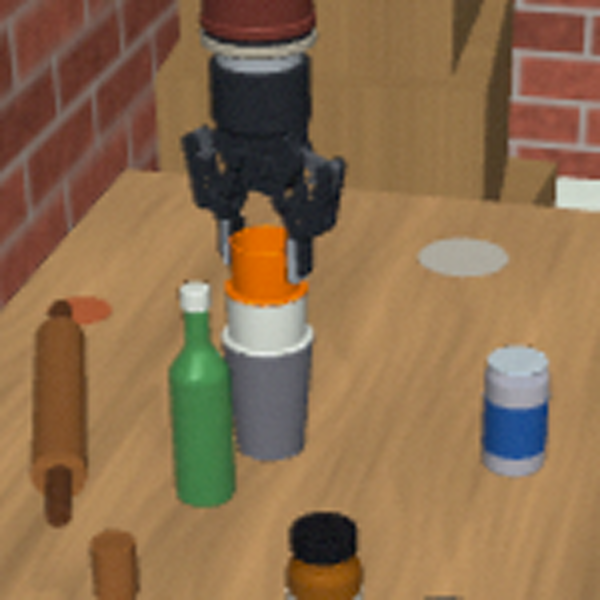

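Contact came at .1532 with the orange flange on the white rim (about (266,292)). Release, retreat and check.

```bash
python3 - <<'E'
from cfg import *
T=np.array([.6375,-.1955])
robot.let_go();st('open')
robot.move_l([*T,.32],vel=.15);st('up')
robot.movep([.45,-.42,.33],[pi,0,yG]);st('away')
snap('side','side11');snap('top','top11')
for n in('side11','top11'):
    d=pickle.load(open(f'pics/{n}.pkl','rb'));im=d['img'][50:290,130:350] if n[0]=='s' else d['img'][70:250,110:420]
    cv2.imwrite(f'pics/{n}c.png',cv2.cvtColor(cv2.resize(im,None,fx=2.5,fy=2.5,interpolation=cv2.INTER_CUBIC),cv2.COLOR_RGB2BGR))
E
python3 - <<'E'
from plane import *
for a in('side','top'):
    d=pickle.load(open(f'pics/{a}11.pkl','rb'));d0=pickle.load(open(f'pics/{a}0.pkl','rb'))
    p=band(d,(.6375,-.196),.178,.192,.04);c,e=circ(p,.0265);print(a,'orim',len(p),c,e)
    print(' orim plane',plane(d,c,.022,.031,.178,.19),'flange',plane(d,c,.029,.0335,.138,.15))
    c0=(.4156,-.2892) if a=='side' else (.4139,-.2911)
    print(' ref orim',plane(d0,c0,.022,.031,.096,.108),'flange',plane(d0,c0,.029,.0335,.056,.068))
    p=band(d,c,.112,.135,.045);cw,e=circ(p,.0315);print(' white band',len(p),cw,e)
    print(' wflange',plane(d,cw,.033,.0375,.098,.11))
    p=band(d,c,.05,.09,.045);print(' grey',len(p),circ(p,.034));p=band(d0,(.638,-.197),.05,.09,.045)
    for n,xy,z0,z1,R in(('bottle',(.668,-.11),.03,.11,.024),('jar',(.525,.073),.01,.06,.026),('tin',(.437,-.213),.02,.08,.026),('foot',(.622,.212),.012,.035,.019),('grip',(.622,.212),.13,.16,.014)):
        o=[circ(band(x,xy,z0,z1,.035),R)[0].round(4).tolist() for x in(d0,d) if len(band(x,xy,z0,z1,.035))>10];print(' ',n,o)
E
```

```text
open 30.62 [ 0.6369 -0.1955  0.1521] [-3.14   0.     1.234] F [-1.3  0.1  0.5] M [-0.02  0.03  0.01] gap 1.003
up 31.88 [ 0.6371 -0.1955  0.3189] [-3.139  0.     1.234] F [-0.8  0.5 -0.6] M [-0.02  0.04  0.01] gap 1.002
away 33.01 [ 0.4514 -0.4185  0.3299] [ 3.141e+00 -1.000e-03  1.236e+00] F [ 1.2  0.7 -0.1] M [-0.   -0.06 -0.  ] gap 1.001
side orim 102 [ 0.63830536 -0.19464148] 0.0017056163546933095
 orim plane (93, [0.1827, 0.0144, 0.0046], 'std', np.float64(0.0026)) flange (47, [0.1466, 0.0119, -0.0976], 'std', np.float64(0.0029))
 ref orim (79, [0.1008, 0.0109, -0.0123], 'std', np.float64(0.0027)) flange 13
 white band 132 [ 0.63971382 -0.19689006] 0.001352183425407506
 wflange (56, [0.1035, -0.0468, -0.0188], 'std', np.float64(0.003))
 grey 208 (array([ 0.63945323, -0.19793099]), np.float64(0.001396443345393638))
  bottle [[0.6693, -0.1103], [0.6691, -0.1103]]
  jar [[0.5264, 0.0739], [0.5261, 0.0737]]
  tin [[0.4381, -0.2123], [0.4377, -0.2121]]
  foot [[0.6187, 0.2116], [0.6236, 0.2127]]
  grip [[0.6237, 0.2124]]
top orim 121 [ 0.63586265 -0.19591605] 0.0007440638269943893
 orim plane (121, [0.1834, 0.0089, 0.0128], 'std', np.float64(0.0022)) flange (68, [0.1454, -0.0004, -0.0103], 'std', np.float64(0.002))
 ref orim (111, [0.1013, 0.0083, 0.0081], 'std', np.float64(0.0022)) flange (67, [0.064, -0.0123, -0.0172], 'std', np.float64(0.0014))
 white band 160 [ 0.63145785 -0.18994485] 0.003959689995684022
 wflange (19, [0.1034, 0.0376, -0.0208], 'std', np.float64(0.0018))
 grey 95 (array([ 0.63720588, -0.19810946]), np.float64(0.001088529932102067))
  bottle [[0.6675, -0.1106], [0.6676, -0.1106]]
  jar [[0.5238, 0.0728], [0.5237, 0.0728]]
  tin [[0.436, -0.2131], [0.436, -0.2131]]
  foot [[0.6214, 0.2123]]
  grip [[0.6216, 0.2124]]
```

View pics/side11c.png

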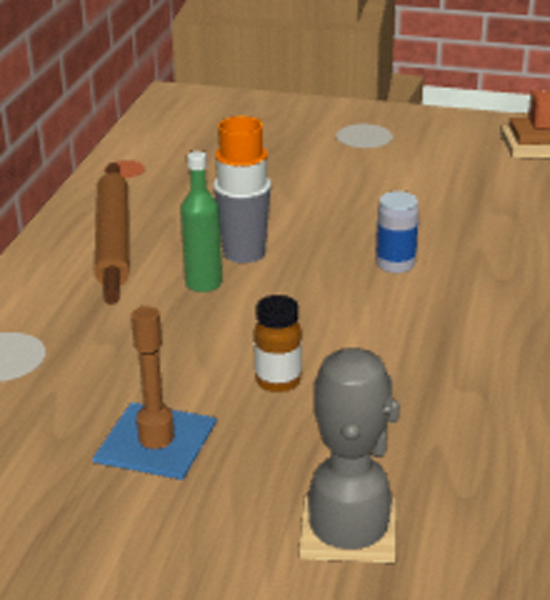

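View pics/top11c.png

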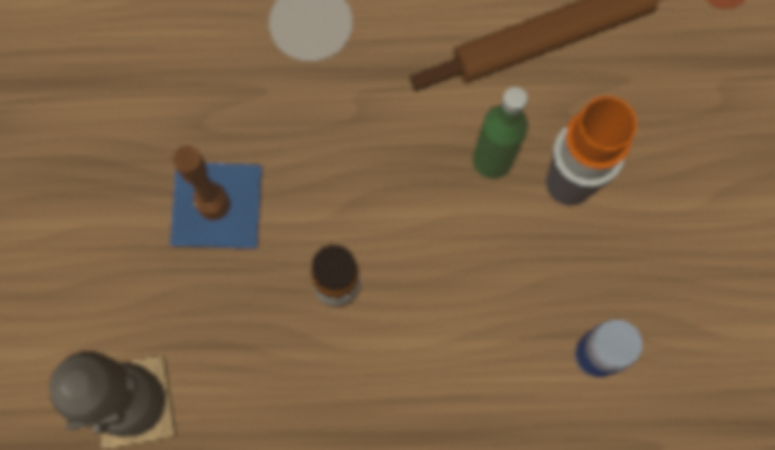

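The orange rim rose 81.9–82.1 mm (nominal 82). The rim planes tilt about as they did at the start, and bottle, jar and tin agree with their start positions to within 0.5 mm. The tamper is upright on the tile and the arm is clear, so I'll hand in.

```bash
python3 - <<'E'
from cfg import *
st();robot.job_done()
E
```

```text
33.11 [ 0.4517 -0.4182  0.3299] [ 3.141e+00 -1.000e-03  1.237e+00] F [ 0.8 -0.1 -0.3] M [-0.    0.01 -0.04] gap 0.999
the job is handed in; nothing more can be done
```

The job is handed in at 33 s of the 72 s allowed: the tamper is on the tile, the white pot is in the grey one and the orange pot is in the white one. No verdict is reported, so the results below are from my own last checks. Each piece was lowered slowly until the tool felt about 5 N of contact.

- **Tamper:** it stands upright within about 2 mm of the tile centre.
- **White pot:** its rim rose 31.4–32.4 mm on seating (32 nominal), with a rim tilt of about 0.01 rad or less.
- **Orange pot:** its rim rose 81.9–82.1 mm above where it started (82 nominal), with a rim tilt of about 0.015 rad, close to how it read before I moved it.
- **Grey pot, bottle, jar and tin:** the bottle, jar and tin moved less than 0.5 mm, and the grey pot agrees with its start to about 2 mm.
- **Bust:** I judged this only by eye. It stands upright and the arm never went near it.

**Checks that disagreed:**
- The two cameras differ by about 2 mm in x and up to 2 mm in y.
- Some fits on partly hidden surfaces were unreliable: the flanges in the side view, and the white band in the last top view. I set those aside in favour of the rim fits and the contact heights. The contact heights (.1114 and .1532) were within 1.5 mm of what I expected.

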